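# Move the spice row to the new rack, in order from the mill

## Task

Move all four spice tins from the old aluminium rack to the new dark wooden rack, one upright in the middle of each ringed place, keeping the order of the row: the tin that stood at the old rack's red-ball end goes next to the pepper mill, the next one beside it, and so on away from the mill. The tins are full, so never tip one over, and leave the pepper mill standing where it is.

Things in the scene. Friction and masses are not known exactly. Their poses are not given: they have to be found in the camera images.
- tin_yellow_mid (a point): Round stainless steel spice tin with a yellow snap lid, loose, standing upright: 44 mm diameter (lid 46 mm, top 10 mm of the height), 62 mm tall, about 90 g; the point is its centre, half-way up (31 mm above its underside), z up.
- tin_green_mid (a point): Round stainless steel spice tin with a green snap lid, loose, standing upright: 44 mm diameter (lid 46 mm, top 10 mm of the height), 62 mm tall, about 90 g; the point is its centre, half-way up (31 mm above its underside), z up.
- tin_blue_mid (a point): Round stainless steel spice tin with a blue snap lid, loose, standing upright: 44 mm diameter (lid 46 mm, top 10 mm of the height), 62 mm tall, about 90 g; the point is its centre, half-way up (31 mm above its underside), z up.
- tin_black_mid (a point): Round stainless steel spice tin with a black snap lid, loose, standing upright: 44 mm diameter (lid 46 mm, top 10 mm of the height), 62 mm tall, about 90 g; the point is its centre, half-way up (31 mm above its underside), z up.
- pad_yellow: Fixed yellow disc, 62 mm wide, 2 mm thick, one of four 70 mm apart along the old rack (low aluminium tray; 62 mm beyond the end discs wire bows rise to 37 mm above the table, the red ball to 49 mm). The yellow-lidded tin starts centred on it, so it records that tin's place in the old row. Origin: centre of its underside, 25 mm above the table; y points along the rack to its red-ball end (always the +y, robot's left end), x across.
- pad_green: Fixed green disc, 62 mm wide, 2 mm thick, one of four 70 mm apart along the old rack (low aluminium tray; 62 mm beyond the end discs wire bows rise to 37 mm above the table, the red ball to 49 mm). The green-lidded tin starts centred on it, so it records that tin's place in the old row. Origin: centre of its underside, 25 mm above the table; y points along the rack to its red-ball end (always the +y, robot's left end), x across.
- pad_blue: Fixed blue disc, 62 mm wide, 2 mm thick, one of four 70 mm apart along the old rack (low aluminium tray; 62 mm beyond the end discs wire bows rise to 37 mm above the table, the red ball to 49 mm). The blue-lidded tin starts centred on it, so it records that tin's place in the old row. Origin: centre of its underside, 25 mm above the table; y points along the rack to its red-ball end (always the +y, robot's left end), x across.
- pad_black: Fixed black disc, 62 mm wide, 2 mm thick, one of four 70 mm apart along the old rack (low aluminium tray; 62 mm beyond the end discs wire bows rise to 37 mm above the table, the red ball to 49 mm). The black-lidded tin starts centred on it, so it records that tin's place in the old row. Origin: centre of its underside, 25 mm above the table; y points along the rack to its red-ball end (always the +y, robot's left end), x across.
- new_rack: Low dark wooden rack, 326 x 84 mm, fixed, empty at the start; flat top 25 mm above the table. Origin: centre of its underside, on the table; y along its length, x across. Four places, each marked by a flush thin white ring 58 mm wide, on its centre line at y = +105, +35, -35 and -105 mm. A brass wire bow rises to 37 mm above the table at y = +167 and -167 mm.
- mill_mid (a point): Red acrylic pepper mill, steel foot, loose, upright, 52 mm diameter, 112 mm tall, on the table just beyond one end of the new rack (y = +215 or -215 mm in the rack's frame). A white marble pestle, 44 mm diameter, 106 mm tall, stands likewise beyond the other end. The point is on the mill's axis, 55 mm above the table.
There are look-alikes about, which are no part of the job. Leave any pink look-alike of the part that bears tin_black_mid alone.

How it is judged:
By the outcome, as a careful person would: the job done as asked, in the order asked, and still so for the second after the job is handed in, with the robot touching nothing.
It also fails if it takes over 128 s, if anything falls off the work surface, if the arm or the gripper's body presses on something with over 40 N, if the wrist force passes 120 N, or if a joint passes its speed limit or range.

## Robot

A 6-joint arm with a two-finger parallel gripper is mounted at the origin on the work surface. World frame = base frame: x ahead of the robot, y to its left, z up, the work surface at z = 0. Lengths are in m, angles in rad, forces in N, time in s.
With the tool pointing down it reaches from about 0.4 to 0.925 m from the base axis. Payload 3.4 kg.
Tool frame: the origin (TCP) lies at the very end of the fingers, on their centre line; the grasp point (between the pads) lies 19 mm behind it; z points along the fingers, y is the direction in which the jaws open and shut (so a half turn about z gives the same grasp; the last joint's range is limited). The gripper opens to 85 mm and grips with 20 to 120 N. Pads are 22 mm wide; open, the fingers measure 114 mm over their backs; the gripper's body (76 mm by 85 mm) begins 54 mm behind the grasp point. The pads swing forward as they close: fully open they stand 13 mm farther back than shut.
Start: joints at [1.206, 0.307, 1.506, -0, 1.328, -0.073], TCP at [0.165, 0.551, 0.231] pointing down, gripper open.
Joint ranges: [-3.12, 3.12], [-1.05, 2.28], [0.14, 2.33], [-1.42, 4.57], [0.1, 2.73], [-2.68, 2.68]. Speed limits (rad/s): [2.57, 2.57, 3.14, 3.14, 3.14, 3.14].

## Interface

Orientations are given as a unit quaternion [x, y, z, w].
In Python, from plant import bot, fingers, kinematics, imaging, ticket, get_time, get_joint_pos, get_dq, get_joint_efforts, get_tool_pos, get_tcp_rot, get_contact_force, get_wrist_torque, get_finger_gap gives the robot as it stands. The module is installed in compiled form; this text tells all that it offers. Calls block until the motion is done:
- bot.move_ptp(position, orientation): joint-space move of the TCP to a pose.
- bot.servo_line(position, max_speed=0.15, frame=None, until_force=None): straight line of the TCP; frame=None keeps the orientation; max_speed is the mean speed in m/s. With until_force (N) it stops when the force on the tool has changed by that much, and returns True; else False.
- bot.goto_joints(angles): joint-space move.
- fingers.gripper_open() and fingers.grab(effort=None): open the fingers fully, or close them until they stop; effort is the grip in N (None keeps the last).
- bot.pause(seconds).
- kinematics.inverse_kinematics(position, orientation): joint angles nearest the present ones, or None.
- imaging.read_camera(name): name is "side" or "top" or "wrist"; returns a dict with "frame" (384x512x3 uint8, red, green, blue), "z_map" (384x512 float32, m along the optical axis (not along the pixel's ray), 0 where there is no reading), "vfov" (degrees; the focal length in pixels is half the picture's height over the tangent of half this angle, whatever the lens; pixels are square), "cx", "cy" (the principal point, pixels), "eye" and "rotation" of the camera in the world. Camera axes: x right, y down, z forward; pixel columns grow to the right and rows downward; lengths in m; the calibration is good to about 2 mm. A picture is of the moment at which its call begins.
A pose or a line that the arm cannot do raises bot.IKError and nothing moves.
- ticket.sign_off(): hands the job in, once; it reports no verdict.
Readings, each from a call of its own:
- get_time(): time.
- get_joint_pos(): joint angles.
- get_dq(): joint speeds.
- get_joint_efforts(): joint torques, N m.
- get_tool_pos(): TCP position.
- get_tcp_rot(): TCP orientation.
- get_contact_force(): force on the tool from outside, world axes, zero at the start.
- get_wrist_torque(): the same for the moment, N m.
- get_finger_gap(): opening from 0.0 (shut) to 1.0 (fully open).
Only numpy, scipy, OpenCV 4.12 (cv2) and the standard library are available. Lean on these libraries where they do the work, as an engineer would, in place of code of your own. Each camera call takes 0.05 s, during which the arm holds its last target. There are 200 camera calls.

## Working session

There is one attempt and no reset: what is moved stays moved. The work goes in short steps, each a Python script; the robot and the scene stay as the last script left them, time stands still between calls to the robot, and variables do not carry over. Pictures are saved under pics/ and viewed, about 12 in all and at most 16, crops included, and the job is handed in when it is done.

```bash
mkdir -p pics
cat > h.py <<'E'
import numpy as np, cv2
from plant import *
def cam(n, save=None):
    c=imaging.read_camera(n); c['f']=192/np.tan(np.radians(c['vfov'])/2)
    c['R']=np.array(c['rotation']).reshape(3,3); c['e']=np.array(c['eye'])
    if save: cv2.imwrite(f'pics/{save}.png', c['frame'][:,:,::-1])
    return c
def ray(c,u,v,z):
    d=c['R']@np.array([(u-c['cx'])/c['f'],(v-c['cy'])/c['f'],1.]); return c['e']+d*(z-c['e'][2])/d[2]
def proj(c,p):
    q=c['R'].T@(np.array(p)-c['e']); return q[:2]/q[2]*c['f']+[c['cx'],c['cy']]
def cloud(c):
    v,u=np.mgrid[:384,:512]; d=c['z_map']
    P=np.stack([(u-c['cx'])/c['f']*d,(v-c['cy'])/c['f']*d,d],-1)@c['R'].T+c['e']
    P[d<=0]=np.nan; return P
E
python3 - <<'E'
from h import *
import pickle
for n in('top','side'):
    c=cam(n,n+'0'); print(n,c['vfov'],c['cx'],c['cy'],c['e'],c['R'].round(3).tolist(),(c['z_map']>0).mean())
    cv2.imwrite(f'pics/{n}0b.png',cv2.resize(c['frame'][:,:,::-1],(800,600),interpolation=cv2.INTER_CUBIC))
    pickle.dump(c,open(n+'0.pkl','wb'))
print(get_time(),get_tcp_rot())
E
```

```text
Traceback (most recent call last):
  File "h.py", line 5, in cam
    c['R']=np.array(c['rotation']).reshape(3,3); c['e']=np.array(c['eye'])
           ~~~~~~~~~~~~~~~~~~~~~~~~~~~~~~~^^^^^
ValueError: cannot reshape array of size 4 into shape (3,3)
```

Rotation is a quaternion.

```bash
sed -i "s/np.array(c\['rotation'\]).reshape(3,3)/Rot.from_quat(c['rotation']).as_matrix()/; 1a from scipy.spatial.transform import Rotation as Rot" h.py
python3 - <<'E'
from h import *
import pickle
for n in('top','side'):
    c=cam(n,n+'0'); print(n,c['vfov'],c['cx'],c['cy'],c['e'],c['R'].round(3).tolist(),(c['z_map']>0).mean())
    cv2.imwrite(f'pics/{n}0b.png',cv2.resize(c['frame'][:,:,::-1],(800,600),interpolation=cv2.INTER_CUBIC))
    pickle.dump(c,open(n+'0.pkl','wb'))
print(get_time(),get_tcp_rot())
E
```

```text
top 56.27029037177514 255.24841530674396 191.68500180613893 [0.35593336 0.02805127 1.28902815] [[0.019, -0.985, 0.17], [-0.999, -0.023, -0.024], [0.027, -0.169, -0.985]] 0.9960225423177084
side 46.817212107536264 260.8222197395031 187.56084277673042 [ 0.25563994 -0.78973588  0.90956023] [[0.932, -0.268, 0.244], [-0.362, -0.66, 0.659], [-0.016, -0.702, -0.712]] 0.9959004720052084
0.15 [ 1.44874662e-01  9.89449708e-01 -7.63526377e-04 -1.57999918e-04]
```

View pics/top0b.png

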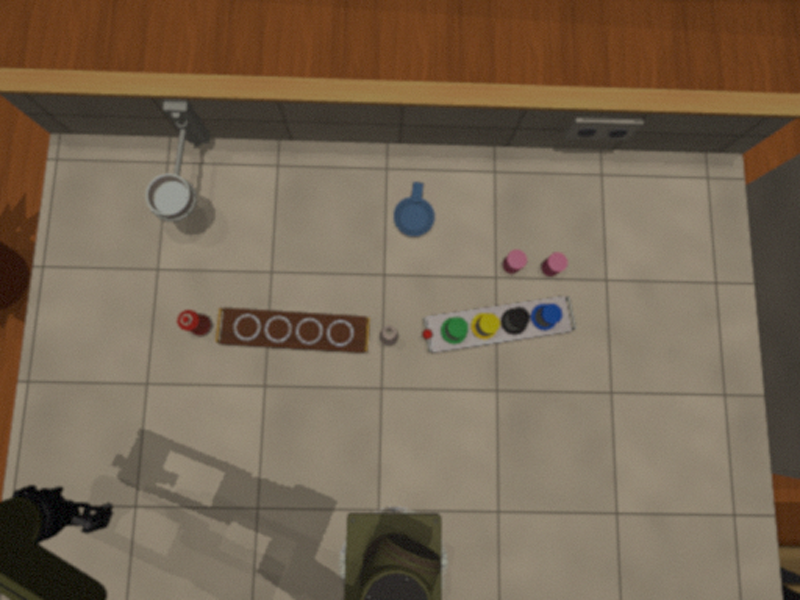

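View pics/side0b.png

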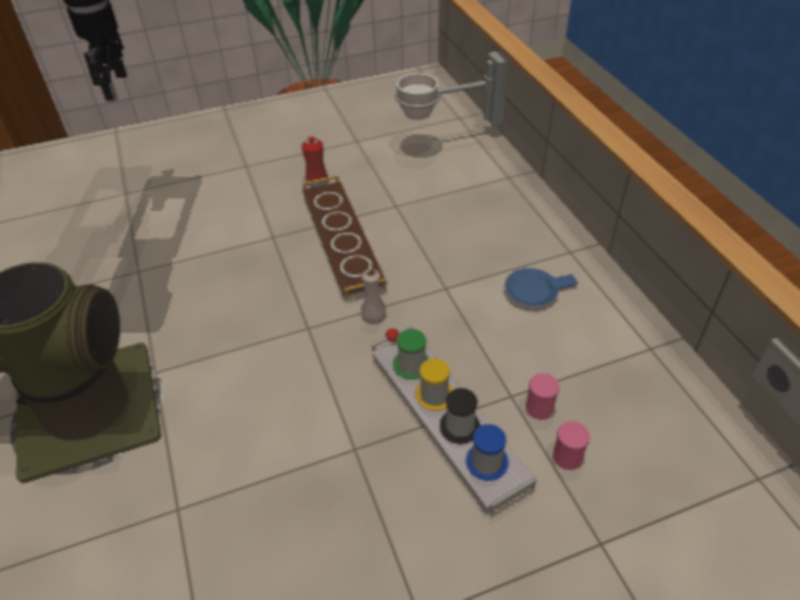

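The top view (800x600) shows the new rack at (293,330), with the red mill beyond its left (+y) end at (188,320) and the pestle at (389,335). The old rack's red ball is at (427,334). From the ball, the order is green (455,328), yellow (487,324), black (515,320), blue (547,316). The side view agrees. The two pink tins at (515,261) and (555,264) are the look-alikes; the black-lidded one in the rack at (515,320) is the real one. Next I'll measure all of these.

```bash
cat > meas.py <<'E'
from h import *
import pickle
def blob(c,m,P,lo,hi):
    m=m&(P[...,2]>lo)&(P[...,2]<hi)&(P[...,0]>.3)
    n,l,s,ce=cv2.connectedComponentsWithStats(m.astype(np.uint8)); 
    return [(s[i,4],*ce[i]) for i in np.argsort(-s[1:,4])[:1]+1]
for n in('top','side'):
    c=pickle.load(open(n+'0.pkl','rb')); P=cloud(c); hsv=cv2.cvtColor(c['frame'],cv2.COLOR_RGB2HSV); h,s,v=[hsv[...,i].astype(int) for i in range(3)]
    ok=(abs(P[...,1])<.7)
    M={'green':(h>45)&(h<85)&(s>120),'yellow':(h>20)&(h<35)&(s>150)&(v>100),'black':(v<50)&(P[...,1]<-.15),'blue':(h>105)&(h<130)&(s>150)}
    for k,m in M.items():
        for a,u,w in blob(c,m&ok,P,.078,.1): print(n,k,a,round(u),round(w),ray(c,u,w,.089).round(4),np.nanmedian(P[round(w),round(u),2]).round(3))
    # rings: bright, low-saturation on dark wood -> ellipse contours
    wood=(P[...,1]>0)&(P[...,1]<.5)&(P[...,0]>.4)&(P[...,0]<.75)&(P[...,2]>.018)&(P[...,2]<.032)
    n_,l,st,ce=cv2.connectedComponentsWithStats(wood.astype(np.uint8)); i=np.argmax(st[1:,4])+1
    w=l==i; R=P[w]; xy=R[:,:2]; r=cv2.minAreaRect(xy.astype(np.float32)); print(n,'rack',np.round(r[0],4),np.round(r[1],4),r[2],np.median(R[:,2]).round(4))
    ring=(w&(s<95)&(v>90)).astype(np.uint8)
    n_,l,st,ce=cv2.connectedComponentsWithStats(ring,connectivity=8)
    for j in range(1,n_):
        if st[j,4]>30:
            pts=np.argwhere(l==j)[:,::-1].astype(np.float32); e=cv2.minEnclosingCircle(np.array([ray(c,a,b,.025)[:2] for a,b in pts],np.float32)); print(n,'ring',st[j,4],ce[j].round(1),np.round(e[0],4),round(2*e[1],4))
    for a,u,w_ in blob(c,((h<8)|(h>172))&(s>130)&(P[...,1]>.2),P,.02,.13): print(n,'mill',a,round(u),round(w_),P[round(w_),round(u)].round(3))
E
python3 meas.py
```

```text
top green 121 292 209 [ 0.505  -0.1274  0.089 ] 0.093
top yellow 129 313 207 [ 0.5157 -0.1968  0.089 ] 0.089
top black 118 331 203 [ 0.529  -0.2606  0.089 ] 0.09
top blue 114 352 200 [ 0.5406 -0.332   0.089 ] 0.09
top rack [0.5003 0.2326] [0.3333 0.0847] 87.5129623413086 0.0247
top ring 122 [157.8 208.7] [0.5047 0.34  ] 0.0624
top ring 123 [177.3 210. ] [0.5018 0.2699] 0.0627
top ring 121 [197.4 211.2] [0.4987 0.1998] 0.0621
top ring 123 [217.2 212.4] [0.4956 0.13  ] 0.0626
top mill 176 124 207 [0.5   0.434 0.093]
side green 151 263 217 [ 0.5046 -0.1277  0.089 ] 0.089
side yellow 239 278 237 [ 0.514  -0.1974  0.089 ] 0.089
side black 226 295 257 [ 0.5283 -0.2647  0.089 ] 0.09
side blue 268 313 281 [ 0.5383 -0.3342  0.089 ] 0.091
side rack [0.4976 0.2355] [0.3412 0.0853] 87.87164306640625 0.0272
side ring 551 [218.6 149.6] [0.4988 0.2378] 0.2816
side mill 261 201 102 [0.504 0.43  0.071]
```

Lids and rings agree between the cameras to within 4 mm, and the ring spacing is 70 mm as given. Now I'll look closer with the wrist camera over each rack.

```bash
cat >> h.py <<'E'
def q(phi):
    a=(phi+np.pi/2)/2; return [np.cos(a),np.sin(a),0,0]
G=np.array([.5048,-.1275]); B=np.array([.5395,-.333])   # old-row ends
PHI_O=np.arctan2(*(B-G)[::-1])+np.pi/2
R1=np.array([.5047,.34]); R4=np.array([.4956,.13]); PHI_N=np.arctan2(*(R4-R1)[::-1])+np.pi/2
E
python3 - <<'E'
from h import *
import pickle
print(np.degrees([PHI_O,PHI_N]))
for n,p,f in(('new',(R1+R4)/2,PHI_N),('old',(G+B)/2,PHI_O)):
    bot.move_ptp([p[0],p[1],.34],q(f)); print(get_time(),get_joint_pos(),get_tool_pos())
    c=cam('wrist','w_'+n); pickle.dump(c,open(f'w_{n}.pkl','wb')); print(c['vfov'],c['e'],c['R'][:,2])
a=[cv2.imread(f'pics/w_{n}.png') for n in('new','old')]; cv2.imwrite('pics/w0.png',cv2.resize(np.hstack(a),(800,300)))
E
```

```text
[ 9.58435295 -2.4812648 ]
1.875 [3.64164248e-01 2.11244869e-01 1.36976589e+00 5.58103417e-04
 1.56121984e+00 4.06002323e-01] [0.49955898 0.2357975  0.3396793 ]
70.99789496520967 [0.50216239 0.31387099 0.48191538] [-0.01452605 -0.30671931 -0.95168916]
3.625 [-4.87886066e-01  2.38003426e-01  1.33292500e+00  5.91641399e-04
  1.57074386e+00 -6.56302713e-01] [ 0.52247635 -0.22924296  0.34002061]
70.99789496520967 [ 0.5084785  -0.15227248  0.48229173] [ 0.05072769 -0.30249487 -0.95180017]
```

View pics/w0.png

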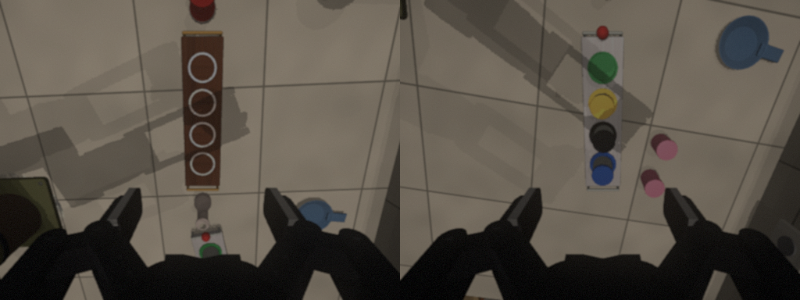

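The left half shows all four rings at (202,68), (202,102), (202,134) and (202,163), with the mill above. The right half shows all four tins at (602,68), (602,104), (602,136) and (602,170), with the pink ones beside them. I'll measure from these views.

Run:
```python
from h import *
import pickle
for n in('new','old'):
    c=pickle.load(open(f'w_{n}.pkl','rb')); P=cloud(c); hsv=cv2.cvtColor(c['frame'],cv2.COLOR_RGB2HSV); h,s,v=[hsv[...,i].astype(int) for i in range(3)]
    if n=='old':
        near=lambda lo,hi:(P[...,2]>lo)&(P[...,2]<hi)&(P[...,0]>.46)&(P[...,0]<.6)
        for k,m in {'g':(h>45)&(h<85)&(s>90),'y':(h>18)&(h<38)&(s>110),'k':(v<45),'b':(h>105)&(h<130)&(s>110)}.items():
            m=m&near(.083,.096); nn,l,st,ce=cv2.connectedComponentsWithStats(m.astype(np.uint8)); j=np.argmax(st[1:,4])+1
            pts=np.argwhere(l==j)[:,::-1]; X=np.array([ray(c,a,b,.089)[:2] for a,b in pts],np.float32); e=cv2.minEnclosingCircle(X)
            print(k,st[j,4],ce[j].round(),np.round(e[0],4),round(2*e[1],4),np.nanmedian(P[l==j][:,2]).round(4))
    else:
        w=(P[...,2]>.018)&(P[...,2]<.032)&(abs(P[...,0]-.5)<.05)&(P[...,1]>.06)&(P[...,1]<.4)
        m=(w&(s<95)&(v>70)).astype(np.uint8); nn,l,st,ce=cv2.connectedComponentsWithStats(m)
        for j in range(1,nn):
            if st[j,4]>60:
                X=np.array([ray(c,a,b,.025)[:2] for a,b in np.argwhere(l==j)[:,::-1]],np.float32); e=cv2.minEnclosingCircle(X); print('ring',st[j,4],ce[j].round(),np.round(e[0],4),round(2*e[1],4))
```

```text
ring 82 [285.  78.] [0.5429 0.3472] 0.0937
ring 547 [259.  86.] [0.502  0.3396] 0.0615
ring 391 [258. 130.] [0.4987 0.27  ] 0.0605
ring 365 [258. 173.] [0.4957 0.1991] 0.0613
ring 66 [281. 213.] [0.5323 0.1186] 0.1054
ring 352 [259. 210.] [0.4933 0.1297] 0.0621
g 919 [259.  85.] [ 0.5049 -0.1291] 0.0456 0.0886
y 761 [258. 136.] [ 0.5148 -0.1975] 0.0456 0.0887
k 637 [260. 180.] [ 0.5288 -0.2621] 0.0454 0.0887
b 522 [259. 224.] [ 0.5388 -0.3328] 0.0447 0.0887
```

Lids agree across all three cameras to within 3 mm. The rings differ by 2.5 mm in x between views, so I average them. Green goes first.

```bash
cat >> h.py <<'E'
TIN=dict(green=(.5048,-.1282),yellow=(.5148,-.1972),black=(.5287,-.2625),blue=(.5391,-.3332))
C=np.array([.4985,.2347]); D=np.array([-np.sin(PHI_N),np.cos(PHI_N)])
PL={k:C+D*(.105-.07*i) for i,k in enumerate(TIN)}
H=.19
def carry(k):
    t,p=TIN[k],PL[k]
    bot.move_ptp([*t,H],q(PHI_O)); fingers.gripper_open()
    bot.servo_line([*t,.036],.12); fingers.grab(30)
    g=get_finger_gap(); bot.servo_line([*t,H],.15)
    print(k,'gap',round(g,3),round(get_finger_gap(),3),'F',np.round(get_contact_force(),2),'t',get_time())
    if get_finger_gap()<.3: return False
    bot.move_ptp([*p,H],q(PHI_N)); bot.servo_line([*p,.045],.15)
    hit=bot.servo_line([*p,.031],.02,until_force=3); print('touch',hit,np.round(get_tool_pos(),4))
    fingers.gripper_open(); bot.servo_line([*p,H],.18); print('t',get_time()); return True
E
python3 - <<'E'
from h import *
print({k:v.round(4) for k,v in PL.items()})
carry('green')
bot.move_ptp([*C,.34],q(PHI_N)); cam('wrist','w1'); cam('side','s1')
cv2.imwrite('pics/c1.png',cv2.resize(np.hstack([cv2.imread('pics/w1.png'),cv2.imread('pics/s1.png')]),(800,300)))
E
```

```text
{'green': array([0.503 , 0.3396]), 'yellow': array([0.5   , 0.2697]), 'black': array([0.497 , 0.1997]), 'blue': array([0.494 , 0.1298])}
green gap 0.506 0.509 F [-0.25  0.21 -0.56] t 7.725
touch True [0.5031 0.3397 0.0345]
t 12.6083
```

View pics/c1.png

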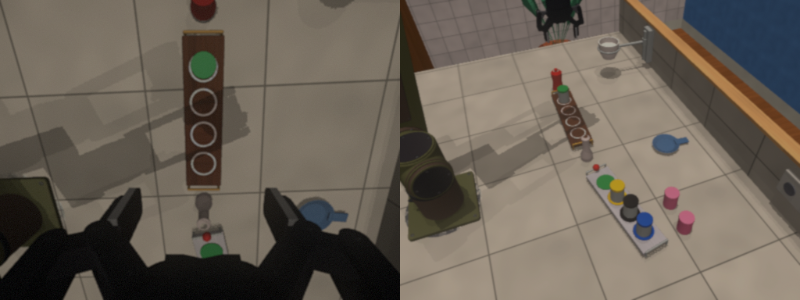

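Green stands upright in the ring nearest the mill, at (203,67) in the wrist view, and the mill hasn't moved. On to the rest.

Run:
```python
from h import *
import pickle
for k in('yellow','black','blue'):
    if not carry(k): print('FAILED',k); break
bot.move_ptp([*C,.34],q(PHI_N)); w=cam('wrist','w2')
bot.move_ptp([.40,-.15,.34],q(0)); t=cam('top','t2'); s=cam('side','s2'); print(get_time())
for n,c in(('wrist',w),('top',t),('side',s)):
    P=cloud(c); hsv=cv2.cvtColor(c['frame'],cv2.COLOR_RGB2HSV); h,s_,v=[hsv[...,i].astype(int) for i in range(3)]
    for k,m in {'green':(h>45)&(h<85)&(s_>90),'yellow':(h>18)&(h<38)&(s_>110),'black':(v<45),'blue':(h>105)&(h<130)&(s_>110)}.items():
        m=m&(P[...,2]>.08)&(P[...,2]<.096)&(abs(P[...,0]-.5)<.06)&(P[...,1]>.05)&(P[...,1]<.41)
        nn,l,st,ce=cv2.connectedComponentsWithStats(m.astype(np.uint8))
        if nn<2: print(n,k,'none'); continue
        j=np.argmax(st[1:,4])+1
        X=np.array([ray(c,a,b,.087)[:2] for a,b in np.argwhere(l==j)[:,::-1]],np.float32); e=cv2.minEnclosingCircle(X)
        print(n,k,st[j,4],np.round(e[0],4),round(2*e[1],4),'z',np.nanmedian(P[l==j][:,2]).round(4),'off mm',((np.array(e[0])-PL[k])*1000).round(1))
u,v=proj(w,[*C,.03]).astype(int); a=w['frame'][20:280,160:360,::-1]
u,v=proj(s,[*C,.03]).astype(int); b=s['frame'][max(v-80,0):v+80,u-100:u+100,::-1]
cv2.imwrite('pics/c2.png',np.hstack([cv2.resize(a,(400,520),interpolation=2),cv2.copyMakeBorder(cv2.resize(b,(400,int(400*b.shape[0]/200)),interpolation=2),0,520-int(400*b.shape[0]/200),0,0,0)]))
```

```text
yellow gap 0.508 0.506 F [-0.43  1.12 -1.19] t 18.4333
touch True [0.5    0.2698 0.0345]
t 23.3167
black gap 0.51 0.504 F [-0.54  0.21 -1.58] t 28.5333
touch True [0.497  0.1998 0.0346]
t 33.4
blue gap 0.507 0.51 F [ 0.67 -0.1  -1.35] t 38.625
touch True [0.494  0.1298 0.0346]
t 43.5
45.8833
wrist green 868 [0.5024 0.339 ] 0.0449 z 0.0866 off mm [-0.7 -0.6]
wrist yellow 772 [0.4995 0.2691] 0.0454 z 0.0867 off mm [-0.5 -0.6]
wrist black 667 [0.4965 0.1999] 0.0465 z 0.0867 off mm [-0.5  0.2]
wrist blue 555 [0.4931 0.13  ] 0.0451 z 0.0867 off mm [-0.9  0.2]
top green 139 [0.5043 0.3374] 0.0462 z 0.0868 off mm [ 1.3 -2.2]
top yellow 146 [0.5016 0.2677] 0.0457 z 0.0864 off mm [ 1.6 -2. ]
top black 1 [0.5059 0.2102] 0.0002 z 0.0879 off mm [ 8.9 10.5]
top blue 128 [0.4948 0.1278] 0.0432 z 0.0862 off mm [ 0.8 -2. ]
side green none
side yellow 45 [0.4973 0.2574] 0.038 z 0.0862 off mm [ -2.7 -12.2]
side black 34 [0.4936 0.2004] 0.0387 z 0.0889 off mm [-3.4  0.6]
side blue 137 [0.4932 0.1289] 0.0473 z 0.0888 off mm [-0.8 -0.9]
```

View pics/c2.png

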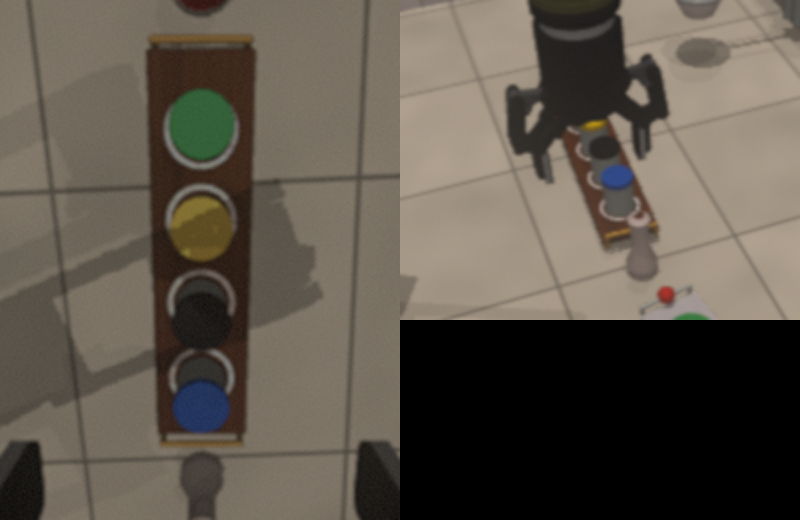

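Using the same wrist camera for both, tins and rings agree to 1 mm. The failed readings are the gripper hiding tins from the side camera, and a too-strict black mask in the top view. Before handing in I'll check the mill and confirm the tool is free.

Run:
```python
from h import *
import pickle
bot.move_ptp([.40,-.25,.34],q(0)); bot.pause(.5)
for n in('top','side'):
  for lab,c in(('before',pickle.load(open(n+'0.pkl','rb'))),('now',cam(n,n+'3'))):
    P=cloud(c); hsv=cv2.cvtColor(c['frame'],cv2.COLOR_RGB2HSV).astype(int)
    m=((hsv[...,0]<8)|(hsv[...,0]>172))&(hsv[...,1]>130)&(P[...,2]>.02)&(P[...,2]<.13)&(abs(P[...,1]-.44)<.06)&(abs(P[...,0]-.5)<.1)
    print(n,lab,m.sum(),np.argwhere(m).mean(0).round(1)[::-1],np.nanmax(P[m][:,2]).round(3))
print(np.round(get_contact_force(),2),np.abs(get_dq()).max(),get_time())
cv2.imwrite('pics/t3c.png',cv2.resize(cv2.imread('pics/top3.png')[150:270,90:390],(800,320),interpolation=2))
```

```text
top before 189 [124.  206.3] 0.114
top now 191 [123.9 206.3] 0.113
side before 261 [200.5 101.5] 0.115
side now 67 [196.6 103.3] 0.107
[-0.6   0.36 -0.04] 0.0024078837428486146 46.9667
```

View pics/t3c.png

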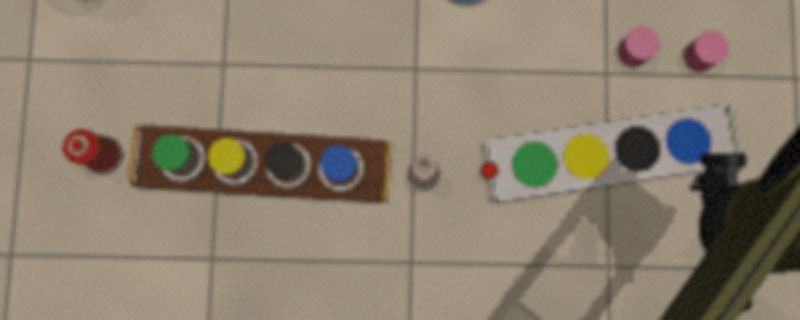

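The mill at (83,147) hasn't moved. Green, yellow, black and blue stand upright in the rings in that order away from it, the pink tins are untouched, and the arm is clear.

```bash
python3 -c "
from plant import *
ticket.sign_off(); print(get_time())"
```

```text
the job is handed in; nothing more can be done
the job is handed in; nothing more can be done
```

All four tins are on the new rack, upright and in order from the mill: green, yellow, black, blue. I handed the job in at about 47 s of the 128 s allowed.

- **Tins:** in the wrist camera, each tin is within about 1 mm of its ring's centre. All the lid tops are at 87 mm, as expected for tins standing flat. The top camera puts green, yellow and blue within about 3 mm, inside its calibration error.
- **Mill and look-alikes:** in the top view the mill is where it was, to 0.1 pixel. The pink look-alikes were left alone, and the arm was clear and at rest.
- **Checks that failed or disagreed:**
  - The top-view reading of the black tin failed because its colour mask was too strict.
  - The final side-view readings were unusable for green, yellow, black and the mill; for the tins, the gripper was in the way.
  - The top and wrist cameras differed by about 2.5 mm on where the rings were in x, so I aimed between them.

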